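Open the push-and-turn safety cap of a solvent bottle

ROBOT

A 7-joint arm with a two-finger parallel gripper is mounted at the origin on a cart in front of the work surface, level with it; the furniture and walls round the work are solid. World frame = base frame: x ahead of the robot, y to its left, z up, the work surface at z = 0. Lengths are in m, angles in rad, forces in N, time in s.
With the tool pointing down it reaches from about 0.4 to 0.85 m from the base axis. Payload 10.4 kg.
Tool frame: the origin (TCP) lies on the centre line of the jaws, within the pads' length; the fingertips stand r.finger_overhang ahead of it and the grasp point (between the pads) lies 5 mm behind it (r.finger_overhang is the distance from the TCP to the fingertips, in m); z points along the fingers, y is the line along which they close (so a half turn about z gives the same grasp; the last joint's range is limited). The gripper opens to 87 mm and grips with 3 to 60 N. Pads are 19 mm wide; open, the fingers measure 117 mm over their backs; the gripper's body (75 mm by 190 mm) begins 51 mm behind the grasp point.
Start: joints at [-1.133, 0.332, -0.065, 1.46, 0.022, 1.35, -0.088], TCP at [0.278, 0.56, 0.208] pointing down, gripper open.
Joint ranges: [-2.6, 2.6], [-0.5, 2.12], [-1.47, 1.34], [0.16, 2.42], [-1.27, 4.41], [0.06, 2.06], [-2.6, 2.6]. Speed limits (rad/s): [2.22, 2.22, 2.79, 2.79, 3.14, 3.14, 3.14].

INTERFACE

Orientations are given as a unit quaternion [x, y, z, w].
In Python, from bench import read_state, viewer, r gives the robot as it stands.
- The arm moves only by the tool carry_out, never from a script. Its argument "moves" is a list of rows, each a list of 6 numbers: the shift along the tool's x, y, z in units of 40 mm (1.0 is 40 mm), then the turn, a rotation vector about the tool's x, y, z in units of 8 degrees (1.0 is 8 degrees). A call has 1 to 20 rows; each row shifts and turns the commanded pose from where the row before left it, along the tool's axes as they then stand; what a row does not reach is not made up. A row lasts 1/8 s, in which the tool goes at most 62.5 mm and 10.7 degrees, less where a joint would pass 70% of its speed; a pose out of reach is approached as far as the arm can. A call is refused whole if a number of a shift passes 1 or a number of a turn 1, either way. A call with a gripper value outside its range is refused whole. "fingers" is the finger opening in mm, from 0 to 87, set as the call begins (left out, the last holds). The fingers move at their own pace and stop on an object; "force" is the grip in N (left out, the last holds). Time passes only in rows, so rows that do not move let the fingers close. It gives the time, the measured TCP pose, the force, the opening and the grip force at its end, in the units of the state.
- read_state(): the state, without advancing time (a new reading comes with each control period).
- viewer.camera(name): name is "scene" or "top"; returns a dict with "pixels" (480x640x3 uint8, red, green, blue), "range_z" (480x640 float32, m along the optical axis (not along the pixel's ray), 0 where there is no reading), "fx", "fy", "cx", "cy" (pixels), "xyz" and "orientation" of the camera in the world. Camera axes: x right, y down, z forward; pixel columns grow to the right and rows downward; lengths in m; the calibration is good to about 2 mm. A picture is of the moment at which its call begins.
- r.close_job(): hands the job in; it is judged then, once.
The state is a dict: "time": time; "joint_positions": joint angles; "joint_vel": joint speeds; "joint_torque": joint torques, N m; "ee_pos": TCP position; "eef_rot": TCP orientation; "ft_force": force on the tool from outside, world axes, zero at the start; "torque": the same for the moment, N m; "width": finger opening in m; "grip_force": force on a finger pad.
Only numpy, scipy, OpenCV 4.12 (cv2) and the standard library are available. Lean on these libraries where they do the work, as an engineer would, in place of code of your own. Each camera call takes 0.05 s, during which the arm holds its last target. There are 200 camera calls.

TASK

Open the square solvent bottle that is clamped in the holder on the bench: press its round safety cap down against the spring, keep it down while you turn it anticlockwise (seen from above) about a quarter turn, then lift it off. Finish while still holding the cap in the gripper, level and still, straight above the open bottle and a few centimetres clear of its mouth; do not disturb the dropper bottle or the two screw-cap pots.

Things in the scene. Friction and masses are not known exactly. Their poses are not given: they have to be found in the camera images.
- bottle: white square bottle (58 x 58 mm) in an aluminium holder (84 x 84 mm base plate) screwed to the bench: it cannot move. Origin under the centre of the base plate, z up, neck on the z axis. The body is 82 mm high, the round shoulder (27 mm radius) rises to 94 mm, the neck (25 mm diameter) to 117 mm. Two bayonet hooks on the neck lock the cap
- mouth (a point): centre of the bottle's mouth, the top of the neck, 117 mm above the bench. Closed, the cap's skirt reaches 9 mm below it
- cap_mid (a point): centre of the round grey ribbed safety cap, half-way up: 46 mm diameter, 28 mm high, about 60 g, z axis up; grasp it round the rim at any yaw. Closed, this point is 122 mm above the bench and the cap's x axis lies along the bottle's. Pressed more than 4 mm down it turns anticlockwise seen from above; 60 to 125 degrees from closed (best 85) it is free to lift straight up
- dropper_mid (a point): centre, half-way up, of a loose white dropper bottle with a pointed tip, 34 mm diameter, 104 mm high: leave it standing
- pot_mid (a point): centre, half-way up, of a small loose glue pot with a white screw cap, 39 mm diameter, 72 mm high: leave it standing
- liner (a joint): sprung liner inside the cap, in m: 0 when closed, grows as the cap is pressed down on the neck. The spring pushes the cap up into its lock with 5 N when closed, 9 N at 4 mm; 6 mm (11 N) is the end of the travel. -0.0015 when the cap is off
- paste_mid (a point): centre, half-way up, of a wide low loose paste pot with a black screw cap, 53 mm diameter, 44 mm high: leave it standing
Things that resemble listed ones, but are neither listed nor needed, are in the scene too. What is shaped like the part that bears pot_mid but blue or purple is not meant.

How it is judged:
On the way, in this order (a step that is already met when the one before it is completed fails the run):
1. the cap is pressed down at least 3.5 mm, not yet turned (z of cap_mid in the frame of bottle below 0.1185 m and angle between the x axis of cap_mid and the x axis of bottle, either way round below 0.35 rad and horizontal distance between cap_mid and mouth below 0.006 m), for 0.05 s.
2. the cap is turned out of its lock while still on the neck (z of cap_mid in the frame of bottle below 0.126 m and angle between the x axis of cap_mid and the x axis of bottle, either way round above 0.8 rad and horizontal distance between cap_mid and mouth below 0.006 m), for 0.05 s.
At the end, for the whole second after the job is handed in: the cap is held in the gripper, touching nothing else, level within 0.3 rad, at rest, its centre within 30 mm of the bottle's axis and its lower edge 15 to 146 mm above the mouth; the dropper bottle and the two pots still stand (z of cap_mid in the frame of mouth between 0.029 and 0.16 m and horizontal distance between cap_mid and mouth below 0.03 m and angle between cap_mid's own z axis and vertical below 0.3 rad and contact force between the fingers and cap above 1 N and contact force between cap and bottle below 0.05 N and linear speed of cap below 0.03 m/s and angle between each of dropper_mid, pot_mid, paste_mid's own z axis and vertical below 0.2 rad); the arm keeps its last pose, push and grip.
It fails at once if the dropper bottle or one of the two pots is shifted more than 20 mm (distance of any of dropper_mid, pot_mid, paste_mid from where it was at the start of the episode above 0.02 m).
It also fails if it takes over 35 s, if anything falls off the work surface, if the arm or the gripper's body presses on something with over 40 N, if the wrist force passes 120 N, or if a joint passes its speed limit or range.

## Working session

There is one attempt and no reset: what is moved stays moved. The work goes in short steps, Python scripts to look and compute and a tool call to move; the robot and the scene stay as the last step left them, time stands still between calls to the robot, and variables do not carry over. Pictures are saved under pics/ and viewed, at most 10 in all, crops included, and the job is handed in when it is done.

Besides the shell and the picture viewer there is one more tool, called after "Call:" in YAML: its name, and indented under it one key for each argument. carry_out: Moves the arm, as the interface text tells. Its arguments: {"type":"object","properties":{"moves":{"type":"array","items":{"type":"array","items":{"type":"number"}}},"fingers":{"type":"number"},"force":{"type":"number"}},"required":["moves"]}

```bash
mkdir -p pics
python3 - <<'E'
from bench import read_state, viewer, r
import cv2,numpy as np
s=read_state(); print(s['time'],s['ee_pos'],s['eef_rot'],s['width'],r.finger_overhang)
for n in("scene","top"):
    c=viewer.camera(n); cv2.imwrite(f'pics/{n}0.png',c['pixels'][:,:,::-1]); np.savez(f'{n}0.npz',**{k:np.array(v) for k,v in c.items()})
    print(n,c['fx'],c['fy'],c['cx'],c['cy'],c['xyz'],c['orientation'])
E
```

```text
0.0 [0.27772842 0.55943872 0.20704275] [ 2.28354263e-01  9.73577837e-01 -7.12709980e-04 -1.36257868e-04] 0.08654627318368376 0.014
scene 475.7074523184105 475.7074523184105 321.1588371815823 240.7799157307843 [0.02104284 0.99142597 0.74595043] [-0.25001372  0.85399413 -0.43806479  0.12761822]
top 450.6351312542064 450.6351312542064 322.48873077172885 235.4672577553902 [0.31660159 0.21915267 0.94962109] [-0.69444953  0.71077046 -0.07777637  0.08059803]
```

View pics/scene0.png

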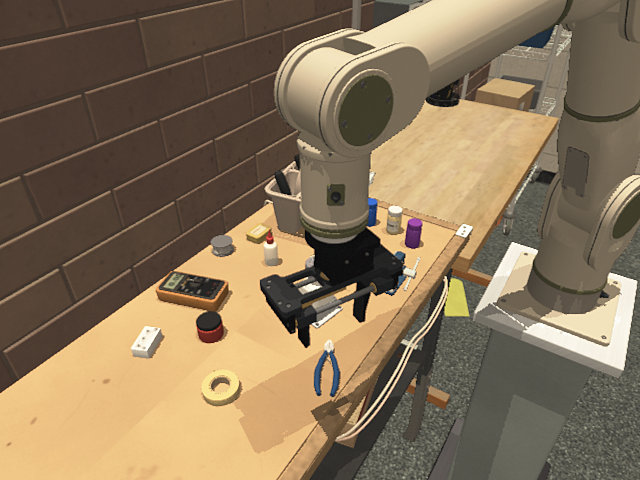

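View pics/top0.png

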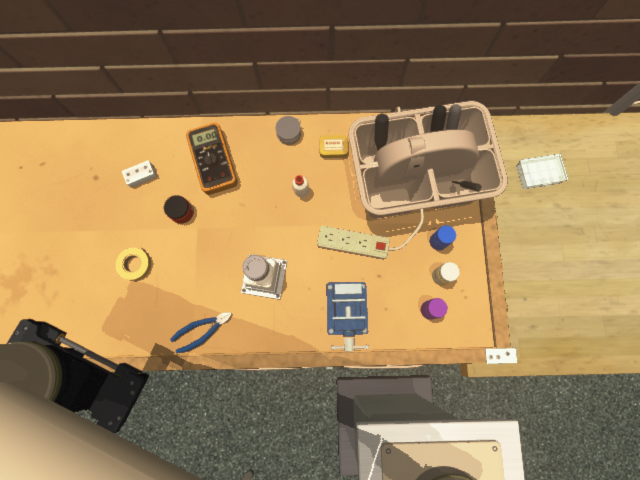

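Top view: the grey ribbed cap is at (256,268), on the square bottle and aluminium base plate (264,277). The other thing that could be taken for it is the grey disc lying on the bench at top (288,130), scene (222,245), with no bottle or holder. I choose (256,268). The dropper is at (300,186), the white-capped pot at (450,273) and the paste pot at (178,209). In the scene view the gripper hides the bottle.

```bash
cat > h.py <<'E'
import numpy as np, cv2
from scipy.spatial.transform import Rotation as R
def load(n): return dict(np.load(n))
def pts(c):
    v,u=np.mgrid[0:480,0:640]; z=c['range_z']
    p=np.stack([(u-c['cx'])/c['fx']*z,(v-c['cy'])/c['fy']*z,z],-1)
    return p@R.from_quat(c['orientation']).as_matrix().T+c['xyz']
def ray(c,u,v,h):
    d=R.from_quat(c['orientation']).apply([(u-c['cx'])/c['fx'],(v-c['cy'])/c['fy'],1]); return c['xyz']+d*(h-c['xyz'][2])/d[2]
E
python3 - <<'E'
from h import *
c=load('top0.npz'); P=pts(c); Z=P[...,2]
print(np.round(Z[240:305:6,236:296:6]*1000).astype(int))
m=np.zeros(Z.shape,bool); m[235:310,230:300]=1
top=m&(Z>.125)&(Z<.15); h=np.median(Z[top]); print(h,top.sum(),P[top].mean(0))
cn,_=cv2.findContours(top.astype(np.uint8),0,2); k=max(cn,key=cv2.contourArea); (u,v),rad=cv2.minEnclosingCircle(k)
print('cap px',u,v,rad,ray(c,u,v,h), 'radius mm',rad/c['fx']*(c['xyz'][2]-h)*1e3)
pl=m&(Z>.004)&(Z<.12); 
q=P[m&(Z>.004)&(Z<.16)][:,:2]; print('footprint',cv2.minAreaRect((q*1000).astype(np.float32)))
print('max z nearby', Z[100:215,350:505].max(), P[Z[:, :]>0.15][:,2].size)
for n,(a,b) in dict(drop=(300,186),pot=(450,273),paste=(178,209)).items(): print(n,P[b,a])
x=c['pixels'][225:320,220:380,::-1]; cv2.imwrite('pics/crop.png',cv2.resize(x,None,fx=5,fy=5,interpolation=2))
E
```

```text
[[ -3   0  -2   0  -2  -1  -2  -1   2  -4]
 [ -3  -2   0   0  -1  -2  -2   0   0  -4]
 [ -2   0  -4  -2   1  -2   0  -1  -2  -4]
 [950   1 134 135 135  77   7   1  -1   0]
 [  0  -1 138 135 134 135  79  12   4  -1]
 [ -2  -1 136 137 134 950  82  35   6  -2]
 [ -2  -1 136 134 135 109  77  21   0   0]
 [ -3  -1  80  84  83  81  75   4  -1  -1]
 [ -3   6  28  38  39  59  44   4   0   0]
 [  0  -2  -1   6   4   6   9   8  -1   1]
 [ -4  -2  -3   0  -1  -2  -2  -2  -2   1]]
0.13501090480521916 499 [0.44689953 0.34557807 0.13480745]
cap px 254.65652465820312 266.65216064453125 12.872538566589355 [0.44713893 0.34553083 0.1350109 ] radius mm 23.269604013213296
footprint ((459.67303466796875, 345.929931640625), (105.25857543945312, 161.15101623535156), 84.71495056152344)
max z nearby 0.949621092569149 64181
drop [0.6262786  0.26475969 0.05988978]
pot [ 0.43571674 -0.02740388  0.07180596]
paste [0.58724788 0.52138525 0.0447304 ]
```

View pics/crop.png

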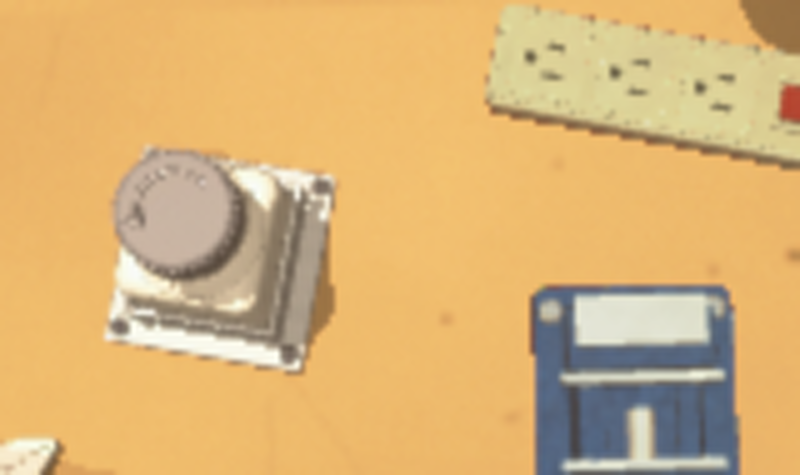

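The crop shows the ribbed grey cap (centre about px 255,267) on the square white bottle in the plate with corner screws, so the choice holds. Depth puts the cap at (0.447, 0.3455) with its top at 0.135 m. I'll move above it, then check with the second view.

Call:
carry_out:
  moves:
    - [-0.62,-0.29,0,0,0,0]
    - [-0.62,-0.29,0,0,0,0]
    - [-0.62,-0.29,0,0,0,0]
    - [-0.62,-0.29,0,0,0,0]
    - [-0.62,-0.29,0,0,0,0]
    - [-0.62,-0.29,0,0,0,0]
    - [-0.62,-0.29,0,0,0,0]
    - [-0.62,-0.29,0,0,0,0]
    - [-0.62,-0.29,0,0,0,0]
    - [-0.62,-0.29,0,0,0,0]
    - [0,0,0,0,0,0]
    - [0,0,0,0,0,0]
  fingers: 87
  force: 50

```text
time: 1.6
ee_pos: [0.4478, 0.3463, 0.2076]
eef_rot: [0.228, 0.974, 0.0, -0.0]
ft_force: [-0.2, 0.5, 0.1]
width: 0.087
grip_force: 0.0
```

Run:
```python
from bench import read_state, viewer, r
from h import *
s=read_state(); print(s['time'],s['ee_pos'],s['eef_rot'],s['joint_positions'],s['ft_force'])
c=viewer.camera('scene'); np.savez('scene1.npz',**{k:np.array(v) for k,v in c.items()})
w=R.from_quat(c['orientation']).inv().apply(np.array([.447,.3455,.122])-c['xyz']); u,v=w[0]/w[2]*c['fx']+c['cx'],w[1]/w[2]*c['fy']+c['cy']; print('expected px',u,v)
P=pts(c);Z=P[...,2]
q=P[(Z>.127)&(Z<.140)&(np.hypot(P[...,0]-.447,P[...,1]-.3455)<.035)]; print(len(q),q.mean(0),q.min(0),q.max(0),cv2.minEnclosingCircle((q[:,:2]*1000).astype(np.float32)))
u,v=int(u),int(v); x=c['pixels'][v-60:v+60,u-80:u+80,::-1]; cv2.imwrite('pics/crop2.png',cv2.resize(x,None,fx=5,fy=5,interpolation=2))
R0=R.from_quat(s['eef_rot']); print('to cap (units)',R0.inv().apply(np.array([.447,.3455,.122])-s['ee_pos'])/.04)
```

```text
1.6 [0.44780237 0.34627838 0.20760919] [ 2.28054737e-01  9.73648255e-01  7.05724590e-06 -3.34488428e-04] [-0.81316397  0.2002448   0.08595701  1.62724298 -0.01822514  1.31523803
  0.38633534] [-0.24011541  0.53877691  0.05263684]
expected px 315.66653460624593 267.2055303036983
301 [0.44338226 0.34936899 0.13541326] [0.42266819 0.32352234 0.12706604] [0.46860546 0.36932176 0.13996036] ((445.4881896972656, 346.6794738769531), 23.28213119506836)
to cap (units) [ 0.00793005 -0.02604626  2.14023906]
```

View pics/crop2.png

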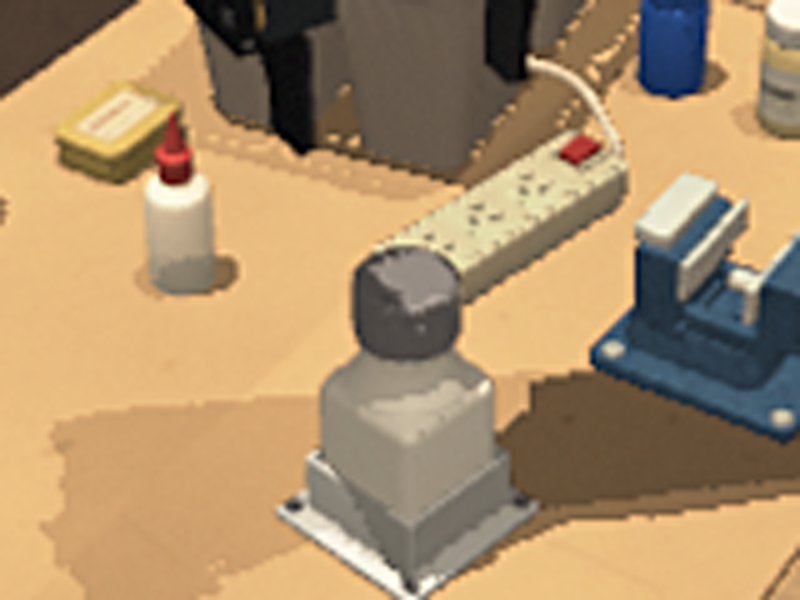

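Scene crop: the capped bottle stands upright, cap at crop (408,300), about px (317,267), against the expected (316,267). It gives centre (0.4455, 0.3467) and top about 0.136, which agrees with the top view. I'll descend and grip.

Call:
carry_out:
  moves:
    - [0.03,-0.02,0.5,0,0,0]
    - [0,0,0.5,0,0,0]
    - [0,0,0.5,0,0,0]
    - [0,0,0.4,0,0,0]
    - [0,0,0.24,0,0,0]
    - [0,0,0,0,0,0]

```text
time: 2.4
ee_pos: [0.4467, 0.3455, 0.1218]
eef_rot: [0.228, 0.974, -0.0, -0.0]
ft_force: [1.4, -0.2, 0.4]
width: 0.0869
grip_force: 0.0
```

Call:
carry_out:
  moves:
    - [0,0,0,0,0,0]
    - [0,0,0,0,0,0]
    - [0,0,0,0,0,0]
    - [0,0,0,0,0,0]
    - [0,0,0,0,0,0]
    - [0,0,0,0,0,0]
    - [0,0,0,0,0,0]
    - [0,0,0,0,0,0]
  fingers: 30
  force: 50

```text
time: 3.4
ee_pos: [0.447, 0.3455, 0.1223]
eef_rot: [0.228, 0.974, 0.0, 0.0]
ft_force: [-0.3, 0.2, 0.5]
width: 0.0306
grip_force: 0.0
```

The fingers closed to 30 mm with no grip force, which can't be the 46 mm cap. I'll look.

Run:
```python
from bench import read_state, viewer, r
from h import *
s=read_state(); print(s['time'],s['ee_pos'],s['width'],s['grip_force'])
c=viewer.camera('scene')
x=c['pixels'][207:327,235:395,::-1]; cv2.imwrite('pics/crop3.png',cv2.resize(x,None,fx=5,fy=5,interpolation=2))
t=viewer.camera('top');P=pts(t);print(np.round(P[240:305:5,232:296:5,2]*1000).astype(int))
```

```text
3.4 [0.4470252  0.34550978 0.12226316] 0.030556685770798342 0.0
[[568 570 570 569 572 572 570 568 566 562 559 551  -1]
 [570 573 574 574 574 572 574 573 571 570 566 562 554]
 [571 574 576 577 576 578 577 578 575 574 572 568 566]
 [575 578 578 578 579 580 581 580 579 579 577 575 572]
 [577 578 581 581 582 582 583 583 583 581 581 580 580]
 [578 579 581 582 585 585 585 586 586 586 585 584 582]
 [579 580 584 586 586 587 587 588 587 590 589 589 586]
 [580 582 584 586 587 590 589 589 592 592 591 591 591]
 [579 584 585 587 590 592 592 594 593 594 594 595 595]
 [582 584 586 588 590 592 593 595 595 596 597 597 598]
 [583 585 587 589 591 593 595 597 598 598 598 600 600]
 [581 586 588 591 592 594 597 597 599 600 601 601 601]
 [580 584 587 591 593 596 597 598 599 602 604 603 604]]
```

View pics/crop3.png

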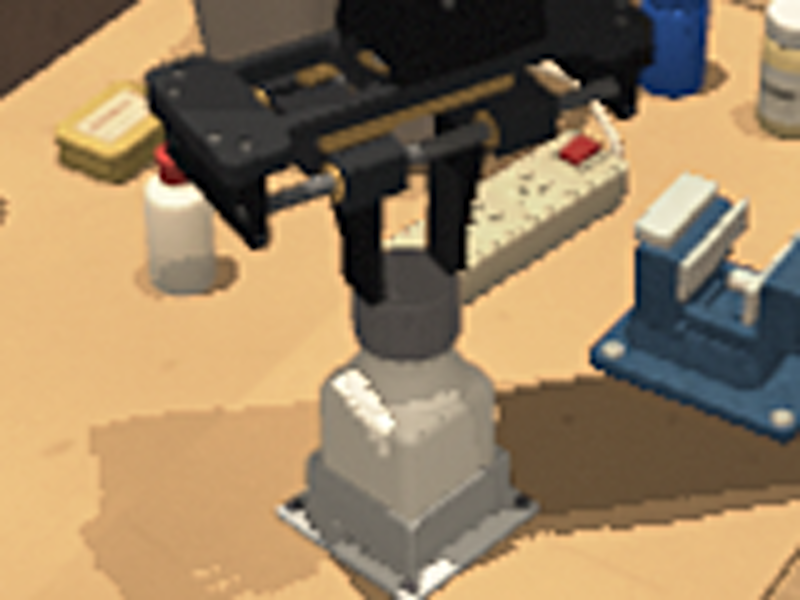

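The gap between the fingers is narrower than the cap, so they are above or behind it. I'll locate the fingertips in 3D from the depth.

Run:
```python
from bench import read_state, viewer, r
from h import *
s=read_state(); c=viewer.camera('scene');P=pts(c);px=c['pixels'].astype(int)
def show(P,px,v0,v1,us):
  for v in range(v0,v1,2):
    print(v,[ (u,*np.round(P[v,u]*1000).astype(int).tolist(),int(px[v,u].sum())) for u in us])
show(P,px,247,280,(307,309,311,315,320,325,327))
q=P[(P[...,2]>.09)&(P[...,2]<.12)&(np.hypot(P[...,0]-.447,P[...,1]-.3455)<.04)]
print('lower cap pts',len(q),q.mean(0))
o=load('scene1.npz'); Po=pts(o); d=o['pixels'].astype(int).sum(-1)<90
k=d&(np.hypot(Po[...,0]-.447,Po[...,1]-.346)<.09)&(Po[...,2]>.1)&(Po[...,2]<.25)
for a in np.unique(np.round(Po[k][:,2],2)): print(a,(abs(Po[k][:,2]-a)<.005).sum())
```

```text
247 [(307, 430, 400, 215, 93), (309, 429, 395, 213, 66), (311, 444, 366, 188, 262), (315, 577, 150, 1, 551), (320, 567, 143, 1, 309), (325, 430, 336, 175, 68), (327, 426, 335, 176, 48)]
249 [(307, 448, 375, 187, 45), (309, 445, 372, 186, 41), (311, 445, 365, 182, 276), (315, 573, 156, 0, 554), (320, 447, 329, 159, 106), (325, 430, 336, 171, 76), (327, 428, 331, 168, 31)]
251 [(307, 449, 373, 181, 42), (309, 446, 370, 180, 45), (311, 444, 367, 179, 273), (315, 567, 166, 2, 558), (320, 448, 327, 152, 109), (325, 429, 339, 167, 70), (327, 428, 332, 164, 13)]
253 [(307, 447, 376, 179, 36), (309, 445, 372, 176, 34), (311, 446, 364, 171, 266), (315, 542, 203, 29, 575), (320, 448, 328, 148, 106), (325, 431, 335, 159, 69), (327, 428, 332, 159, 0)]
255 [(307, 447, 376, 173, 46), (309, 446, 371, 170, 51), (311, 445, 365, 168, 424), (315, 538, 211, 30, 661), (320, 448, 328, 142, 129), (325, 430, 336, 155, 77), (327, 429, 331, 152, 0)]
257 [(307, 451, 371, 164, 38), (309, 447, 370, 165, 46), (311, 445, 366, 163, 150), (315, 455, 335, 139, 170), (320, 448, 327, 137, 85), (325, 429, 338, 151, 66),
[... 1512 characters left out ...]
23, 347, 118, 181), (327, 424, 337, 111, 455)]
275 [(307, 456, 365, 110, 161), (309, 448, 369, 117, 211), (311, 443, 369, 119, 214), (315, 437, 364, 118, 227), (320, 429, 356, 117, 215), (325, 424, 346, 111, 244), (327, 489, 232, 3, 597)]
277 [(307, 467, 349, 89, 350), (309, 450, 366, 109, 209), (311, 445, 367, 112, 207), (315, 437, 363, 112, 220), (320, 429, 357, 112, 209), (325, 433, 331, 92, 357), (327, 485, 239, 3, 546)]
279 [(307, 462, 356, 91, 378), (309, 457, 356, 93, 408), (311, 452, 357, 96, 375), (315, 443, 355, 99, 313), (320, 431, 354, 104, 397), (325, 430, 336, 91, 385), (327, 427, 332, 89, 367)]
lower cap pts 186 [0.43843609 0.35603871 0.10295026]
0.22 5
0.23 71
0.24 71
0.25 34
```

The fingertips sit at z≈0.137, just above the cap, and their x and y are right. So the tips stand about 15 mm above the reported TCP height, not 14 mm below it. I'll open, go lower and check before closing.

Call:
carry_out:
  moves:
    - [0,0,-0.3,0,0,0]
    - [0,0,-0.2,0,0,0]
    - [0,0,0,0,0,0]

```text
time: 3.92
ee_pos: [0.4475, 0.3459, 0.1435]
eef_rot: [0.228, 0.974, 0.001, 0.001]
ft_force: [0.5, -0.4, 0.2]
width: 0.03
grip_force: 0.0
```

Call:
carry_out:
  moves:
    - [0,0,0,0,0,0]
    - [0,0,0,0,0,0]
    - [0,0,0,0,0,0]
    - [0,0,0,0,0,0]
    - [0,0,0,0,0,0]
    - [0,0,0,0,0,0]
    - [0,0,0.3,0,0,0]
    - [0,0,0.3,0,0,0]
    - [0,0,0.2,0,0,0]
    - [0,0,0.2,0,0,0]
    - [0,0,0.2,0,0,0]
    - [0,0,0,0,0,0]
  fingers: 80

```text
time: 5.42
ee_pos: [0.4467, 0.3452, 0.0935]
eef_rot: [0.228, 0.974, -0.0, -0.0]
ft_force: [0.0, -0.6, 0.2]
width: 0.0798
grip_force: 0.0
```

Run:
```python
from bench import read_state, viewer, r
from h import *
s=read_state(); print(s['time'],s['ee_pos'],s['width'],s['ft_force'],s['joint_positions'])
c=viewer.camera('scene');P=pts(c)
d=(c['pixels'].astype(int).sum(-1)<110)
k=d&(np.hypot(P[...,0]-.447,P[...,1]-.346)<.075)&(P[...,2]>.09)&(P[...,2]<.2)
print(np.histogram(P[k][:,2],bins=np.arange(.09,.2,.005)))
x=c['pixels'][207:327,235:395,::-1]; cv2.imwrite('pics/crop4.png',cv2.resize(x,None,fx=5,fy=5,interpolation=2))
```

```text
5.425 [0.44671884 0.34524419 0.09354908] 0.07984092778130183 [ 0.01816755 -0.5933351   0.24799919] [-0.8071103   0.29091271  0.07987777  1.76568882 -0.02588769  1.08703819
  0.39156499]
(array([ 0,  0,  0,  3, 22, 28, 23, 24, 27, 31, 20, 28, 36, 35, 12, 14,  6,
        9, 18, 40, 46, 42]), array([0.09 , 0.095, 0.1  , 0.105, 0.11 , 0.115, 0.12 , 0.125, 0.13 ,
       0.135, 0.14 , 0.145, 0.15 , 0.155, 0.16 , 0.165, 0.17 , 0.175,
       0.18 , 0.185, 0.19 , 0.195, 0.2  ]))
```

View pics/crop4.png

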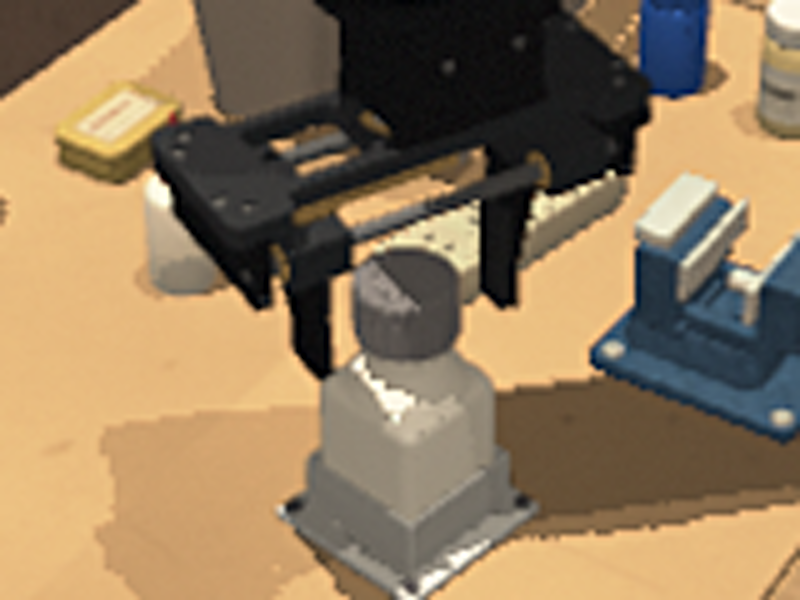

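The fingers now straddle the cap: crop (312,370) on the left, (503,300) on the right. The tips are at z≈0.108, level with the skirt. I'll grip.

Call:
carry_out:
  moves:
    - [0,0,0,0,0,0]
    - [0,0,0,0,0,0]
    - [0,0,0,0,0,0]
    - [0,0,0,0,0,0]
    - [0,0,0,0,0,0]
    - [0,0,0,0,0,0]
  fingers: 30
  force: 55

```text
time: 6.22
ee_pos: [0.447, 0.3453, 0.0943]
eef_rot: [0.228, 0.974, -0.0, -0.0]
ft_force: [-1.4, -1.1, 1.1]
width: 0.0447
grip_force: 55.0
```

Call:
carry_out:
  moves:
    - [0,0,0.05,0,0,0]
    - [0,0,0.05,0,0,0]
    - [0,0,0.04,0,0,0]
    - [0,0,0,0,0,0]
    - [0,0,0,0,0,0]

```text
time: 6.85
ee_pos: [0.447, 0.3454, 0.0893]
eef_rot: [0.228, 0.974, 0.0, 0.0]
ft_force: [-3.5, -4.5, 9.8]
width: 0.0446
grip_force: 55.0
```

Call:
carry_out:
  moves:
    - [0,0,0.02,0,0,0]
    - [0,0,0,0,0,0]
    - [0,0,0,0,0,-0.7]
    - [0,0,0,0,0,-0.8]
    - [0,0,0,0,0,-0.8]
    - [0,0,0,0,0,0]

```text
time: 7.6
ee_pos: [0.4477, 0.3462, 0.089]
eef_rot: [0.069, 0.998, 0.001, 0.001]
ft_force: [-1.3, -1.4, 8.5]
width: 0.0445
grip_force: 55.0
```

Call:
carry_out:
  moves:
    - [0,0,0.02,0,0,-0.7]
    - [0,0,0,0,0,-0.8]
    - [0,0,0,0,0,-0.8]
    - [0,0,0,0,0,-0.8]
    - [0,0,0,0,0,0]

```text
time: 8.22
ee_pos: [0.4474, 0.3466, 0.0883]
eef_rot: [-0.147, 0.989, 0.001, 0.001]
ft_force: [-3.5, -1.5, 10.6]
width: 0.0448
grip_force: 55.0
```

Run:
```python
from bench import read_state, viewer, r
from h import *
s=read_state(); print({k:np.round(s[k],3) for k in('time','ee_pos','eef_rot','ft_force','torque','joint_positions')})
c=viewer.camera('scene')
x=c['pixels'][230:300,270:365,::-1]; cv2.imwrite('pics/crop5.png',cv2.resize(x,None,fx=8,fy=8,interpolation=2))
```

```text
{'time': np.float64(8.225), 'ee_pos': array([0.447, 0.347, 0.088]), 'eef_rot': array([-0.147,  0.989,  0.001,  0.001]), 'ft_force': array([-3.51 , -1.495, 10.566]), 'torque': array([-0.177,  0.685,  0.112]), 'joint_positions': array([-0.718,  0.299, -0.025,  1.765,  0.007,  1.075,  1.121])}
```

View pics/crop5.png

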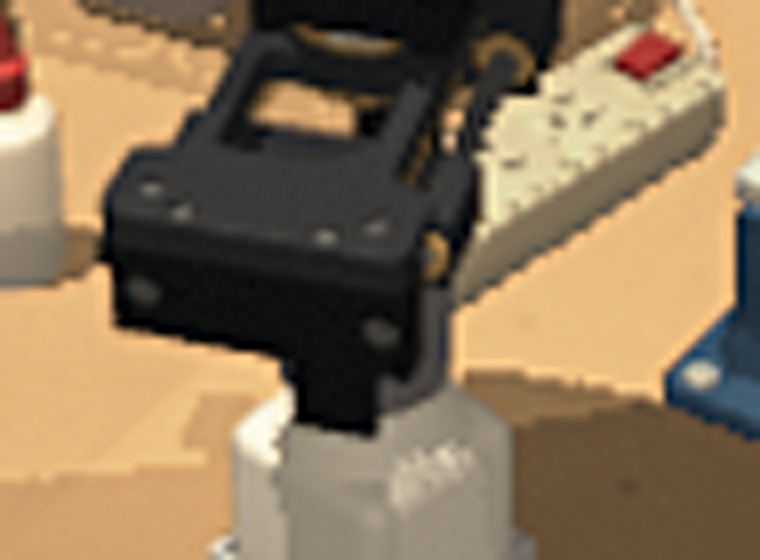

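The gripper has turned 43° with the cap; the vertical moment is only 0.11 N m and the push 10.6 N, so the cap isn't slipping. I'll finish the turn.

Call:
carry_out:
  moves:
    - [0,0,0,0,0,-0.7]
    - [0,0,0,0,0,-0.8]
    - [0,0,0,0,0,-0.8]
    - [0,0,0,0,0,-0.8]
    - [0,0,0,0,0,-0.8]
    - [0,0,0,0,0,-0.8]
    - [0,0,0,0,0,-0.4]
    - [0,0,0,0,0,0]
    - [0,0,0,0,0,0]

```text
time: 9.4
ee_pos: [0.4473, 0.3461, 0.0882]
eef_rot: [-0.482, 0.876, 0.0, 0.001]
ft_force: [-2.5, -2.3, 10.0]
width: 0.0448
grip_force: 55.0
```

That's 84° turned. I'll lift straight up.

Call:
carry_out:
  moves:
    - [0,0,-0.1,0,0,0]
    - [0,0,-0.1,0,0,0]
    - [0,0,-0.1,0,0,0]
    - [0,0,-0.1,0,0,0]
    - [0,0,0,0,0,0]

```text
time: 10.02
ee_pos: [0.4471, 0.3455, 0.1032]
eef_rot: [-0.482, 0.876, 0.0, 0.0]
ft_force: [0.6, -0.6, -2.0]
width: 0.0447
grip_force: 55.0
```

Call:
carry_out:
  moves:
    - [0,0,-0.2,0,0,0]
    - [0,0,-0.25,0,0,0]
    - [0,0,-0.25,0,0,0]
    - [0,0,-0.25,0,0,0]
    - [0,0,-0.2,0,0,0]
    - [0,0,-0.15,0,0,0]
    - [0,0,0,0,0,0]
    - [0,0,0,0,0,0]
    - [0,0,0,0,0,0]
    - [0,0,0,0,0,0]

```text
time: 11.28
ee_pos: [0.447, 0.3454, 0.1548]
eef_rot: [-0.482, 0.876, -0.0, -0.0]
ft_force: [0.2, -0.3, -1.6]
width: 0.0446
grip_force: 55.0
```

Run:
```python
from bench import read_state, viewer, r
from h import *
s=read_state(); print({k:np.round(s[k],3) for k in('time','ee_pos','eef_rot','ft_force','torque','joint_vel','width','grip_force')})
c=viewer.camera('scene')
x=c['pixels'][207:327,235:395,::-1]; cv2.imwrite('pics/crop6.png',cv2.resize(x,None,fx=5,fy=5,interpolation=2))
```

```text
{'time': np.float64(11.275), 'ee_pos': array([0.447, 0.345, 0.155]), 'eef_rot': array([-0.482,  0.876, -0.   , -0.   ]), 'ft_force': array([ 0.182, -0.257, -1.599]), 'torque': array([ 0.055,  0.052, -0.042]), 'joint_vel': array([-0.001,  0.   ,  0.001, -0.002,  0.002,  0.001, -0.001]), 'width': np.float64(0.045), 'grip_force': np.float64(55.0)}
```

View pics/crop6.png

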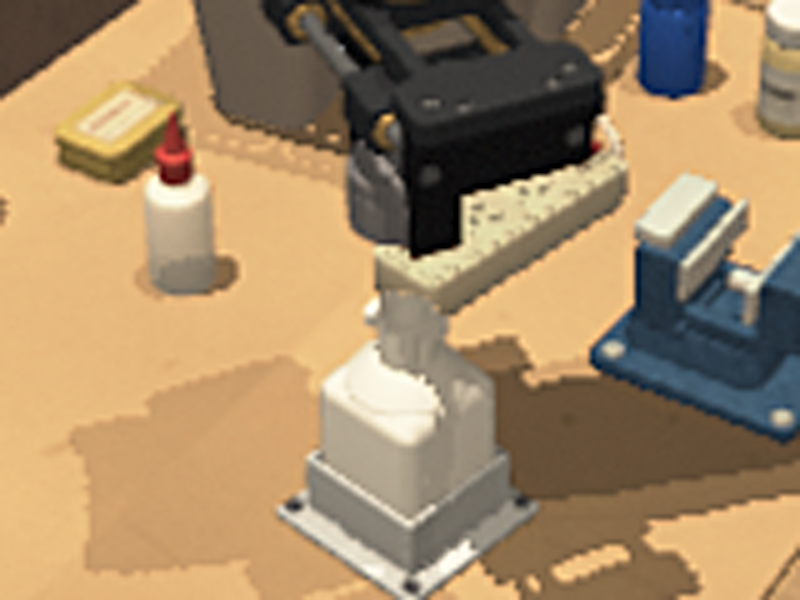

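The bottle neck with its hooks is open at crop (410,320). The cap is held above it at about (400,195), clear of the mouth, and the dropper still stands at (180,220). I'll hand it in.

```bash
python3 -c "
from bench import r
print(r.close_job())"
```

```text
the job is handed in; nothing more can be done
None
```

I pressed the cap down, turned it about 84° anticlockwise and lifted it off; at hand-in (11.3 s) the gripper held it still about 6 cm above the open mouth, but no verdict was returned, and I didn't re-check the two pots at the end.

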